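# Peel the top sorting tray off the clinging stack

### The arm

A 7-joint arm with a two-finger parallel gripper is mounted at the origin on the work surface. World frame = base frame: x ahead of the robot, y to its left, z up, the work surface at z = 0. Lengths are in m, angles in rad, forces in N, time in s.
With the tool pointing down it reaches from about 0.4 to 0.85 m from the base axis. Payload 10.4 kg.
Tool frame: the origin (TCP) lies midway between the tips of the shut fingers; the grasp point (between the pads) lies 19 mm behind it; y points along the fingers, x is the direction in which the jaws open and shut, and the axes are right-handed (so a half turn about y gives the same grasp; the last joint's range is limited). The gripper opens to 87 mm and grips with 3 to 60 N. Pads are 19 mm wide; open, the fingers measure 117 mm over their backs; the gripper's body (75 mm by 190 mm) begins 51 mm behind the grasp point.
Start: joints at [1.314, 0.332, -0.065, 1.46, 0.022, 1.35, -0.088], TCP at [0.145, -0.608, 0.223] pointing down, gripper open.
Joint ranges: [-2.6, 2.6], [-0.5, 2.12], [-1.47, 1.34], [0.16, 2.42], [-1.27, 4.41], [0.06, 2.06], [-2.6, 2.6]. Speed limits (rad/s): [2.22, 2.22, 2.79, 2.79, 3.14, 3.14, 3.14].

### API

Orientations are given as a unit quaternion [x, y, z, w].
In Python, from bench import r gives the robot as it stands. The module is installed in compiled form; this text tells all that it offers.
- The arm moves only by the tool arm_command, never from a script. Its argument "deltas" is one flat list of numbers, 6 for each row, row after row: the shift along the tool's x, y, z in m, then the turn, a rotation vector about the tool's x, y, z in degrees. In form: [tx, ty, tz, ax, ay, az, tx, ty, tz, ax, ay, az, ...]. A call has 1 to 8 rows; each row is the pose to reach, as a shift and turn from the pose commanded when the call began, along the tool's axes at that moment; what a row does not reach only later rows make up. A row lasts 1/8 s, in which the tool goes at most 62.5 mm and 10.7 degrees, less where a joint would pass 70% of its speed; a pose out of reach is approached as far as the arm can. A call with a gripper value outside its range is refused whole. "hand" is the opening, from 0 (shut) to 1 (fully open), set as the call begins (left out, the last holds). The fingers move at their own pace and stop on an object; "grip_force" is the grip in N (left out, the last holds). Time passes only in rows, so rows that repeat a pose let the fingers close. It gives the time, the measured TCP pose, the force and the opening at its end, in the units of the state.
- r.read_state(): the state, without advancing time (a new reading comes with each control period).
- r.camera(name): name is "side" or "top"; returns a dict with "image" (384x512x3 uint8, red, green, blue), "intrinsics" (3x3 intrinsics, pixels), "world_from_camera" (4x4, takes a point from camera to world coordinates). Camera axes: x right, y down, z forward; pixel columns grow to the right and rows downward; lengths in m; the calibration is good to about 2 mm. A picture is of the moment at which its call begins. There is no depth.
- r.close_job(): hands the job in, once; it reports no verdict.
Trained networks look in a picture, given as the dict that the camera call returned (one of the last four; its "shot" number tells which), for a name from the list of things; names that differ only in an ending like _2 or _b are one class to them, and where a whole thing is asked for, a point or a joint stands for the part that bears it (a point fixed in the world has none). Each returns a list of dicts, best first, with "conf" (0 to 1); they miss things now and then, are a little off and sometimes report something else, mostly with a low value. They report only what shows in the picture. A call takes as long as a camera call. They do not tell look-alikes from the thing itself.
- r.boxes_of(picture, query): "centre" ([row, column] in pixels, amid what is visible of it).
- r.regions_of(picture, query): "region" (384x512 bool, what is visible of it) and "centre" ([row, column] in pixels, amid what is visible of it).
The state is a dict: "time": time; "joint_positions": joint angles; "joint_vel": joint speeds; "joint_torque": joint torques, N m; "ee_pos": TCP position; "eef_rot": TCP orientation; "ft_force": force on the tool from outside, world axes, zero at the start; "torque": the same for the moment, N m; "width": finger opening in m.
Only numpy, scipy, OpenCV 4.12 (cv2) and the standard library are available. Lean on these libraries where they do the work, as an engineer would, in place of code of your own. Each camera call takes 0.05 s, during which the arm holds its last target.

### The job

Slide the black catch fully back along its track so that it no longer holds down the stack of sorting trays, and leave it back. Then, by its red grip, peel the white top tray loose: lift the grip's corner first, by about 25 mm, while the diagonally opposite corner still rests on the stack, and only then take the tray right off. Finish while still holding the tray in the gripper, level, still and clear of everything, with its rim at least 17 cm above the bench; leave the other things on the bench alone.

Things in the scene. Friction and masses are not known exactly. Their poses are not given: they have to be found in the camera images.
- holder: Fixed plywood board (170 mm along x, 315 along y, 18 thick) carrying a fixed stack of grey trays (130 x 180 mm, centred on the origin; top rim 76 mm above the bench) and a catch track on the stack's +y side. Origin: underside of the board, under the stack's centre, on the bench; z up. The rim has four hidden rubber pads, near its corners, that cling to the white tray with about 2 to 5 N each.
- catch (a joint): Slide of the catch along the holder's +y axis, in m: starts between 0 and 0.006 (its steel tongue overlaps the white tray's rim, 1.5 mm above it, and blocks lifting); 0.045 is fully back against the stop; free of the tray from about 0.02. Friction about 1.5 N; stays where it is left.
- catch_grip (a point): Grasp centre of the catch's black upright grip: 14 mm thick along the holder's x (so for 65 mm down from here), 24 mm along the holder's y; its top 20 mm above this point. A steel tongue leaves it towards -y, top face 16 mm below this point. At catch = 0 it is at (30, 110, 104) mm in the holder's frame. Axes as the holder's.
- tray_tab (a point): Centre to grasp of the red upright grip on one corner of the white tray: 30 mm along the tray's x, 12 mm thick along the tray's y, reaching from the rim (24 mm below this point) to 12 mm above this point. Axes are the tray's own: z up, and parallel to the holder's while nested. The white tray weighs 90 to 170 g.
- tray_mid (a point): Centre of the white tray at the level of its rim's top (79 mm above the bench while nested). 130 mm along its x, 180 along its y, 20 high below this level. Its skirt overlaps the fixed rim by 13 mm with 3 mm play all round; lifted 11 mm at a place, it is free of the pads there. In the tray's axes the red grip's point is at (-48, +74, +24) mm from here.
- tab_corner (a point): Outer corner of the white tray's rim top face beside the red grip, at (-65, +90, 0) mm from tray_mid in the tray's axes.
- far_corner (a point): Diagonally opposite outer corner of the white tray's rim top face, at (+65, -90, 0) mm from tray_mid in the tray's axes.
- tape_mid (a point): Bystander: middle of a red roll of tape lying flat, 90 mm across, 40 mm high. Leave alone.
- jar_mid (a point): Bystander: middle of a jar with a yellow lid, 66 mm across, 85 mm high. Leave alone.
- chisel_grip (a point): Bystander: handle of a screwdriver 200 mm long lying on the bench beyond the stack. Leave alone.
There are look-alikes about, which are no part of the job. There is more than one size of the part that bears tray_tab; the job needs the largest.

How it is judged:
On the way, in this order (a step that is already met when the one before it is completed fails the run):
1. the catch is slid back (value of joint catch above 0.036 m), for 0.2 s.
2. the red grip's corner is lifted 17 mm or more while the opposite corner is still within 8 mm of its seat (z of tab_corner in the frame of holder above 0.096 m and z of far_corner in the frame of holder below 0.087 m), for 0.1 s.
At the end, for the whole second after the job is handed in: The white tray is held in the gripper's fingers, touching nothing of the stack, still (under 30 mm/s), upright and level within 0.25 rad, the centre of its rim more than 155 mm above the bench; the catch is still back (over 30 mm) (height (world z) of tray_mid above 0.155 m and angle between tray_mid's own z axis and vertical below 0.25 rad and contact force between tray and the fingers above 2 N and contact force between tray and holder below 0.1 N and linear speed of tray below 0.03 m/s and value of joint catch above 0.03 m); the arm keeps its last pose, push and grip.
It fails at once if the tape roll is shifted by more than 30 mm (distance of tape_mid from where it was at the start of the episode above 0.03 m).
It fails at once if the jar is shifted by more than 30 mm (distance of jar_mid from where it was at the start of the episode above 0.03 m).
It fails at once if the screwdriver is shifted by more than 30 mm (distance of chisel_grip from where it was at the start of the episode above 0.03 m).
It also fails if it takes over 45 s, if anything falls off the work surface, if the arm or the gripper's body presses on something with over 40 N, if the wrist force passes 120 N, or if a joint passes its speed limit or range.

## Working session

There is one attempt and no reset: what is moved stays moved. The work goes in short steps, Python scripts to look and compute and a tool call to move; the robot and the scene stay as the last step left them, time stands still between calls to the robot, and variables do not carry over. Pictures are saved under pics/ and viewed, and the job is handed in when it is done.

Besides the shell and the picture viewer there is one more tool, called after "Request:" as a command line: name --argument value ..., lists and objects as JSON in quotes. arm_command: Moves the arm, as the interface text tells. Its arguments: {"type":"object","properties":{"deltas":{"type":"array","items":{"type":"number"}},"hand":{"type":"number"},"grip_force":{"type":"number"}},"required":["deltas"]}

```bash
mkdir -p pics
cat > h.py <<'E'
from bench import r
import numpy as np, cv2
def snap(name,tag):
    d=r.camera(name); cv2.imwrite(f'pics/{tag}.png',d['image'][:,:,::-1]); return d
def ray(d,rc):
    K=d['intrinsics'];T=d['world_from_camera']
    v=np.linalg.inv(K)@np.array([rc[1],rc[0],1.]); return T[:3,3],T[:3,:3]@v
def onz(d,rc,z):
    o,v=ray(d,rc); return o+v*(z-o[2])/v[2]
def tri(d1,a,d2,b):
    o1,v1=ray(d1,a);o2,v2=ray(d2,b)
    s=np.linalg.lstsq(np.c_[v1,-v2],o2-o1,rcond=None)[0]
    p,q=o1+v1*s[0],o2+v2*s[1]; return (p+q)/2,np.linalg.norm(p-q)
def proj(d,p):
    T=np.linalg.inv(d['world_from_camera']);c=T[:3,:3]@np.asarray(p)+T[:3,3];u=d['intrinsics']@c;return np.array([u[1]/u[2],u[0]/u[2]])
E
python3 - <<'E'
from h import *
np.set_printoptions(precision=3,suppress=True)
s=snap('side','s0');t=snap('top','t0')
for n,d in(('s',s),('t',t)):
  print(n,d['intrinsics'].tolist(),d['world_from_camera'].round(3).tolist())
  for q in['holder','catch','catch_grip','tray_tab','tray_mid','tab_corner','far_corner','tape_mid','jar_mid','chisel_grip']:
    print(n,q,[(np.round(b['centre']).tolist(),round(b['conf'],2)) for b in r.boxes_of(d,q)][:5])
print(r.read_state())
E
```

```text
s [[407.32865196526546, 0.0, 254.93357370200184], [0.0, 407.32865196526546, 196.07149474698815], [0.0, 0.0, 1.0]] [[-0.955, -0.221, 0.198, 0.333], [-0.296, 0.731, -0.615, 0.67], [-0.008, -0.646, -0.763, 0.935], [0.0, 0.0, 0.0, 1.0]]
s holder [([248.0, 249.0], 0.6), ([197.0, 248.0], 0.26)]
s catch [([235.0, 233.0], 0.75)]
s catch_grip [([200.0, 249.0], 0.69), ([235.0, 235.0], 0.46)]
s tray_tab [([198.0, 248.0], 0.79), ([190.0, 352.0], 0.68), ([144.0, 253.0], 0.67)]
s tray_mid [([199.0, 249.0], 0.88), ([148.0, 252.0], 0.87), ([191.0, 175.0], 0.72), ([187.0, 352.0], 0.6)]
s tab_corner [([188.0, 353.0], 0.97), ([198.0, 248.0], 0.94), ([145.0, 251.0], 0.66)]
s far_corner [([200.0, 248.0], 0.74), ([145.0, 250.0], 0.74), ([186.0, 353.0], 0.66)]
s tape_mid [([355.0, 172.0], 0.81)]
s jar_mid [([115.0, 299.0], 0.7)]
s chisel_grip [([191.0, 177.0], 0.76), ([246.0, 248.0], 0.55)]
t [[492.4638550704636, 0.0, 257.3111429864359], [0.0, 492.4638550704636, 195.3223293476461], [0.0, 0.0, 1.0]] [[0.029, -0.983, 0.179, 0.262], [-0.999, -0.031, -0.009, 0.002], [0.015, -0.179, -0.984, 1.564], [0.0, 0.0, 0
[... 315 characters left out ...]
 0.91), ([184.0, 256.0], 0.7)]
t far_corner [([182.0, 259.0], 0.96), ([276.0, 314.0], 0.65), ([169.0, 345.0], 0.57)]
t tape_mid [([170.0, 118.0], 0.76)]
t jar_mid [([208.0, 386.0], 0.88)]
t chisel_grip [([124.0, 257.0], 0.66)]
{'time': 1.1, 'joint_positions': array([ 1.314,  0.332, -0.065,  1.46 ,  0.022,  1.35 , -0.089]), 'joint_vel': array([ 0.001, -0.001,  0.001, -0.002,  0.002,  0.001, -0.   ]), 'joint_torque': array([  0.001, -62.305,   0.025, -39.013,  -0.061,   0.031,   0.   ]), 'ee_pos': array([ 0.145, -0.608,  0.223]), 'eef_rot': array([ 0.555, -0.438,  0.438, -0.555]), 'ft_force': array([0.087, 0.551, 1.132]), 'torque': array([-0.052, -0.075, -0.019]), 'width': 0.08699381906530852}
```

View pictures.

View pics/s0.png

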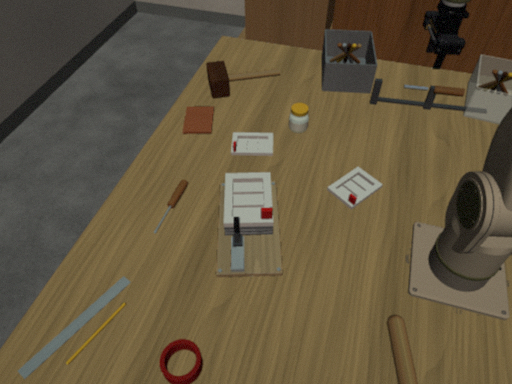

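View pics/t0.png

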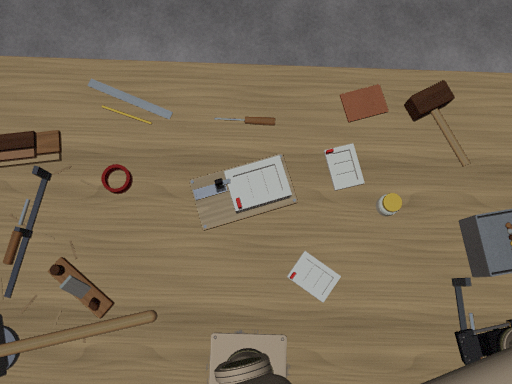

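Run:
```python
import cv2
s=cv2.imread('pics/s0.png');t=cv2.imread('pics/t0.png')
cv2.imwrite('pics/s0z.png',cv2.resize(s[110:310,160:380],(792,720))[:600])
cv2.imwrite('pics/t0z.png',cv2.resize(t[120:300,170:370],None,fx=3.3,fy=3.3,interpolation=2))
```

```text
(no output)
```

View pics/s0z.png

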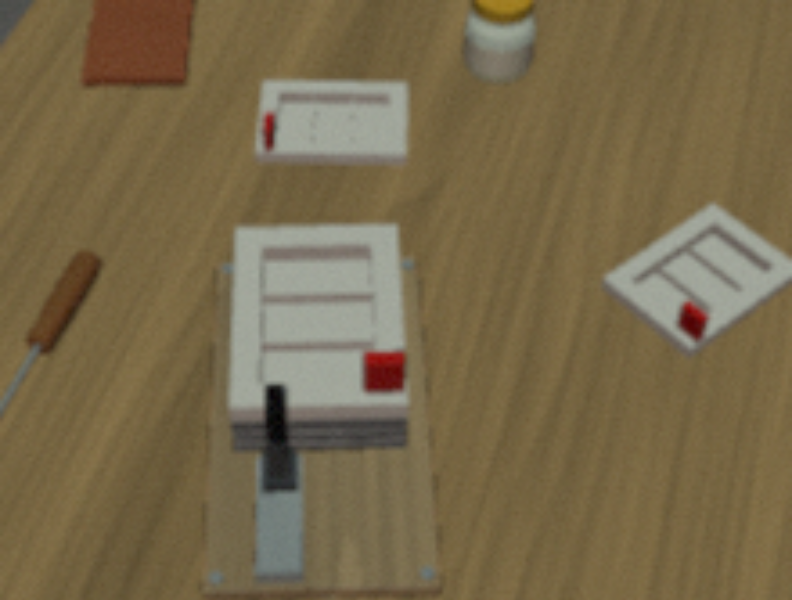

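View pics/t0z.png

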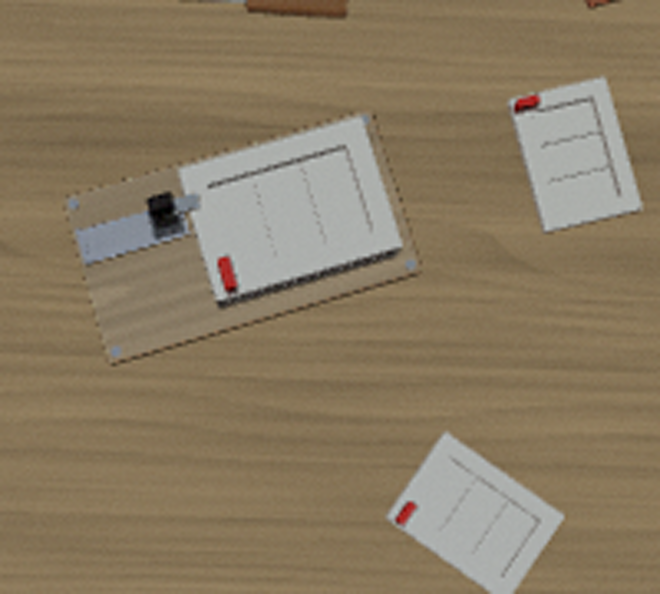

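```bash
cat > loc.py <<'E'
from h import *
from scipy.optimize import least_squares
np.set_printoptions(precision=4,suppress=True)
s=snap('side','s1');t=snap('top','t1')
def T2(x,p):
    c,sn=np.cos(x[2]),np.sin(x[2]);p=np.asarray(p,float)
    return np.c_[x[0]+c*p[:,0]-sn*p[:,1],x[1]+sn*p[:,0]+c*p[:,1],p[:,2]]
tr=np.array([[65,90,79],[65,-90,79],[-65,-90,79],[-65,90,79]])/1e3
def z2(d,l,ox,oy,f): return [(oy+b/f,ox+a/f) for a,b in l]
pt=z2(t,[(180,170),(362,118),(402,245),(218,303)],170,120,3.3)
ps=z2(s,[(233,412),(236,227),(397,225),(408,405)],160,110,3.6)
def res(x,w): 
    P=T2(x,tr);o=[]
    if w!='s': o+=[proj(t,p)-q for p,q in zip(P,pt)]
    if w!='t': o+=[proj(s,p)-q for p,q in zip(P,ps)]
    return np.ravel(o)
x0=[0.53,0.0,np.pi/2]
for w in('t','s','b'):
    R=least_squares(res,x0,args=(w,));print(w,R.x,np.degrees(R.x[2]),abs(R.fun).max())
x=R.x
print('tab',T2(x,[[-.048,.074,.103]]),'grip',T2(x,[[.030,.110,.104]]))
np.save('x.npy',x)
hsv=lambda d:cv2.cvtColor(d['image'],cv2.COLOR_RGB2HSV)
for n,d in(('s',s),('t',t)):
    for q in('tray_tab','catch_grip'):
        for g in r.regions_of(d,q)[:3]: print(n,q,np.round(g['centre'],1),round(g['conf'],2),g['region'].sum())
    im=d['image'].astype(int);m=((im[:,:,0]>120)&(im[:,:,1]<60)).astype(np.uint8)
    _,_,st,c=cv2.connectedComponentsWithStats(m)
    print(n,'red',[(a[4],b[::-1]) for a,b in zip(st[1:],c[1:]) if a[4]>8])
    v=T2(x,[[-.048,.074,.103]])[0];print('pred tab',proj(d,v)); g=T2(x,[[.030,.110,.124],[.03,.11,.104],[.03,.122,.124],[.03,.098,.124]]);print('pred grip',[proj(d,k) for k in g])
    out=d['image'][:,:,::-1].copy();f=3
    dd=cv2.resize(out,None,fx=f,fy=f,interpolation=2)
    for k in list(T2(x,tr))+list(g)+list(T2(x,[[-.048,.074,.103],[-.063,.074,.115],[-.033,.074,.115],[-.063,.074,.079],[-.033,.074,.079],[.085,-.1,.018],[-.085,-.1,.018]])):
        a=proj(d,k);cv2.circle(dd,(int(a[1]*f+f/2),int(a[0]*f+f/2)),2,(0,255,0),-1)
    a=proj(d,[x[0],x[1],.08])*f
    cv2.imwrite(f'pics/{n}1o.png',dd[int(a[0])-260:int(a[0])+260,int(a[1])-300:int(a[1])+300])
E
python3 loc.py
```

```text
t [ 0.5703 -0.0134  0.3244] 18.586310610391845 0.5017405670892572
s [ 0.5703 -0.0116  0.3285] 18.81982825085023 0.6372584045012104
b [ 0.5704 -0.0126  0.3265] 18.704883660949875 0.8865180482442838
tab [[0.5012 0.0421 0.103 ]] grip [[0.5635 0.1012 0.104 ]]
s tray_tab [142.4 254.4] 0.82 950
s tray_tab [199.2 248.5] 0.78 2483
s tray_tab [188.3 351.8] 0.68 1260
s catch_grip [233.1 236.1] 0.79 215
s red [(np.int32(11), array([196.0909, 352.3636])), (np.int32(32), array([209.125 , 266.3438]))]
pred tab [211.946 267.327]
pred grip [array([218.9384, 236.8176]), array([223.7072, 237.1528]), array([222.8183, 236.8025]), array([215.1173, 236.8325])]
t tray_tab [167.8 342.7] 0.95 1282
t tray_tab [278.3 315. ] 0.87 1475
t tray_tab [180.6 254.6] 0.57 2476
t catch_grip [183.2 224. ] 0.52 131
t red [(np.int32(13), array([150.2308, 329.6154])), (np.int32(29), array([202.2759, 238.1724])), (np.int32(15), array([274.9333, 292.3333]))]
pred tab [203.486  239.1052]
pred grip [array([181.1257, 219.8891]), array([182.4952, 220.2876]), array([182.2685, 216.0226]), array([179.9842, 223.7515])]
```

View pics/s1o.png

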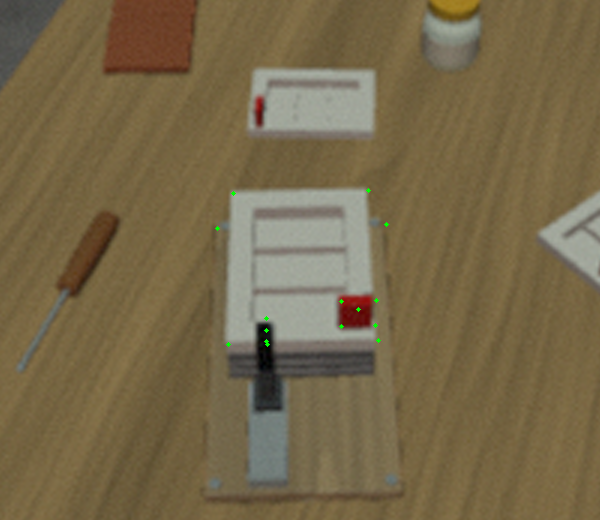

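View pics/t1o.png

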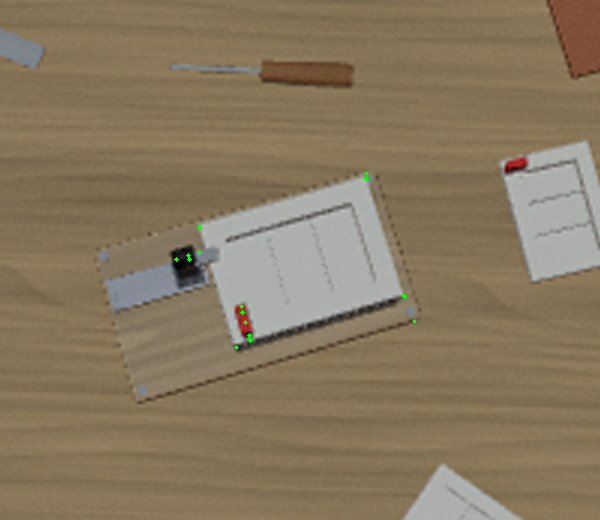

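```bash
cat > loc2.py <<'E'
import sys
exec(open('loc.py').read().split("pt=z2")[0])
def fit(l,ox,oy,f): return [((b+.5)/f-.5+oy,(a+.5)/f-.5+ox) for a,b in l]
pt=fit([(180,170),(362,118),(402,245),(218,303)],170,120,3.3)
ps=fit([(233,411),(235,227),(397,224),(407,405)],160,110,3.6)
def res(x,w):
    P=T2(x,tr);o=[]
    if w!='s': o+=[proj(t,p)-q for p,q in zip(P,pt)]
    if w!='t': o+=[proj(s,p)-q for p,q in zip(P,ps)]
    return np.ravel(o)
for w in('t','s','b'):
    R=least_squares(res,[.57,-.01,.3],args=(w,));print(w,R.x,np.degrees(R.x[2]),R.fun.round(2))
x=R.x;np.save('x.npy',x)
print('tab',T2(x,[[-.048,.074,.103]]),'grip',T2(x,[[.030,.110,.104]]))
def cen(d,near,kind,z):
    im=d['image'].astype(int)
    m=(((im[:,:,0]>90)&(im[:,:,1]<50)) if kind=='red' else (im.max(2)<45)).astype(np.uint8)
    n,lab,st,c=cv2.connectedComponentsWithStats(m)
    i=1+np.argmin([np.hypot(*(k[::-1]-near)) if a[4]>5 else 1e9 for k,a in zip(c[1:],st[1:])])
    ys,xs=np.where(lab==i)
    return c[i][::-1],st[i],ys,xs
for nm,p in(('red',[-.048,.074,.103]),('blk',[.03,.113,.11])):
    o=[]
    for d in(s,t):
        c,st,ys,xs=cen(d,proj(d,T2(x,[p])[0]),nm,0);o.append(c);print(nm,c,st,'pred',proj(d,T2(x,[p])[0]))
    print(nm,tri(s,o[0],t,o[1]))
E
python3 loc2.py
```

```text
t [ 0.5714 -0.0123  0.3245] 18.590053220264867 [ 0.13 -0.45 -0.35 -0.03  0.49  0.5  -0.3  -0.02]
s [ 0.5722 -0.0129  0.3289] 18.843196859689574 [-0.45 -0.74  0.5   0.05  0.16 -0.05 -0.15  0.74]
b [ 0.5718 -0.0125  0.3267] 18.71917992183052 [ 0.09 -0.39 -0.51 -0.02  0.3   0.6  -0.37  0.13 -0.35 -0.72  0.57  0.2
  0.3   0.11  0.03  0.77]
tab [[0.5026 0.0422 0.103 ]] grip [[0.5649 0.1013 0.104 ]]
red [212.5 266.5] [262 208  10  10 100] pred [211.8406 266.8055]
red [202.4444 238.037 ] [236 198   5  10  27] pred [203.0296 239.102 ]
red (array([0.5033, 0.0453, 0.1042]), np.float64(0.0015507448877945737))
blk [230.037  236.5111] [233 217   8  26 135] pred [223.147  236.5234]
blk [183.597  218.7164] [215 179   9  10  67] pred [181.9243 219.2068]
blk (array([0.564 , 0.1072, 0.0843]), np.float64(8.570654198215829e-05))
```

```bash
cat > tgt.py <<'E'
from h import *
from scipy.spatial.transform import Rotation as R
np.set_printoptions(precision=4,suppress=True)
st=r.read_state(); Rc=R.from_quat(st['eef_rot']); pc=st['ee_pos']; M=Rc.as_matrix()
x=np.load('x.npy');c,s=np.cos(x[2]),np.sin(x[2]); H=np.array([[c,-s,0],[s,c,0],[0,0,1.]])
def down(jaw): # jaw: world dir for tool x
    y=np.array([0,0,-1.]);return np.c_[jaw,y,np.cross(jaw,y)]
def go(p,Rt):
    d=M.T@(np.asarray(p)-pc); a=np.degrees((Rc.inv()*R.from_matrix(Rt)).as_rotvec()); return d*1000,a
def hp(p): return H@np.asarray(p)+np.array([x[0],x[1],0])
E
python3 - <<'E'
from tgt import *
print(M, st['joint_positions'],st['time'])
for j in(1,-1): print('catch',j,go(hp([.030,.114,.25]),down(H@[j,0,0])), 'tab',go(hp([-.048,.074,.25]),down(H@[0,j,0])))
for p in([.35,-.45,.25],[.5,-.2,.25]): print(go(p,down(H@[1,0,0])))
E
```

```text
[[ 0.2317  0.      0.9728]
 [-0.9728 -0.0001  0.2317]
 [ 0.0001 -1.      0.    ]] [ 1.3144  0.3322 -0.0647  1.4601  0.0216  1.3499 -0.0885] 1.5
catch 1 (array([-596.6593,  -27.4715,  572.6244]), array([  0.0045, -95.3221,   0.0058])) tab (array([-549.5969,  -27.4677,  498.6708]), array([ -0.0098, 174.6779,  -0.0012]))
catch -1 (array([-596.6593,  -27.4715,  572.6244]), array([-0.0056, 84.6779,  0.0044])) tab (array([-549.5969,  -27.4677,  498.6708]), array([-0.0008, -5.3221,  0.0065]))
(array([-106.1888,  -27.4231,  236.2091]), array([  0.0045, -95.3221,   0.0058]))
(array([-314.6308,  -27.4425,  440.052 ]), array([  0.0045, -95.3221,   0.0058]))
```

Request:
arm_command --deltas '[-0.026,-0.005,0.042,0,-6,0,-0.052,-0.01,0.083,0,-12,0,-0.078,-0.015,0.125,0,-18,0,-0.104,-0.02,0.166,0,-24,0,-0.13,-0.025,0.208,0,-30,0,-0.155,-0.027,0.249,0,-36,0,-0.181,-0.027,0.291,0,-42,0,-0.207,-0.027,0.332,0,-48,0]' --hand 0.6

```text
time: 2.5
ee_pos: [0.4208, -0.3285, 0.2498]
eef_rot: [0.686, -0.173, 0.174, -0.685]
ft_force: [-0.2, -1.5, -0.2]
width: 0.052
```

Run:
```python
from tgt import *
print(st['ee_pos'],st['joint_positions'],st['time'])
print('catch',go(hp([.030,.114,.22]),down(H@[1,0,0])))
```

```text
[ 0.4208 -0.3285  0.2498] [ 0.9516  0.1429 -0.412   1.6438  0.0586  1.3663  0.0357] 2.5
catch (array([-80.7219,  29.616 , 449.3348]), array([  0.0339, -47.1286,   0.027 ]))
```

Request:
arm_command --deltas '[-0.01,0.003,0.056,0,-6,0,-0.02,0.007,0.112,0,-12,0,-0.03,0.011,0.169,0,-18,0,-0.04,0.015,0.225,0,-24,0,-0.05,0.019,0.281,0,-30,0,-0.06,0.023,0.337,0,-36,0,-0.071,0.027,0.393,0,-42,0,-0.081,0.03,0.449,0,-47,0]'

```text
time: 3.5
ee_pos: [0.5642, 0.1047, 0.2197]
eef_rot: [0.698, 0.114, -0.114, -0.698]
ft_force: [-0.3, -0.4, 0.5]
width: 0.0522
```

Run:
```python
from tgt import *
print(st['ee_pos'],st['joint_positions'],st['time'])
print('catch',go(hp([.030,.114,.090]),down(H@[1,0,0])))
snap('side','s2');snap('top','t2')
```

```text
[0.5642 0.1047 0.2197] [ 0.3955  0.3187 -0.8025  1.5723  0.2337  1.3494 -0.1099] 3.5
catch (array([ -0.4964, 129.662 ,   0.5935]), array([ 0.0342, -0.1868,  0.034 ]))
```

View pics/s2.png

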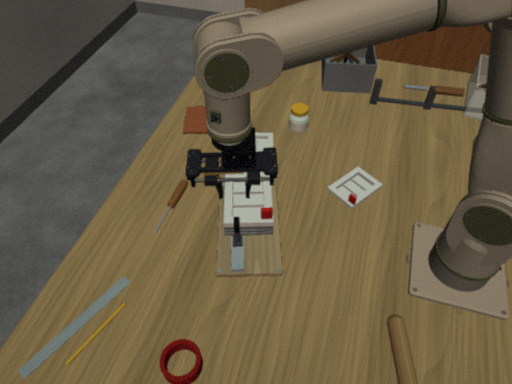

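Request:
arm_command --deltas '[0,0.022,0,0,0,0,0,0.045,0,0,0,0,0,0.068,0,0,0,0,0,0.09,0,0,0,0,0,0.108,0,0,0,0,0,0.121,0,0,0,0,0,0.129,0,0,0,0,0,0.129,0,0,0,0]'

```text
time: 4.6
ee_pos: [0.5636, 0.1032, 0.0903]
eef_rot: [0.698, 0.113, -0.113, -0.698]
ft_force: [-0.2, 0.5, -0.3]
width: 0.0519
```

Run:
```python
from tgt import *
d=snap('side','s3');e=snap('top','t3')
a=cv2.resize(d['image'][140:290,160:340],None,fx=3,fy=3)
b=cv2.resize(e['image'][110:260,150:230],None,fx=3,fy=3)
cv2.imwrite('pics/c3.png',np.hstack([a,b])[:,:,::-1])
print(proj(d,st['ee_pos']),proj(e,st['ee_pos']),st['joint_positions'])
```

```text
[227.502  237.0938] [183.3686 219.8891] [ 0.3587  0.4369 -0.7599  1.7224  0.3305  1.1155 -0.1808]
```

View pics/c3.png

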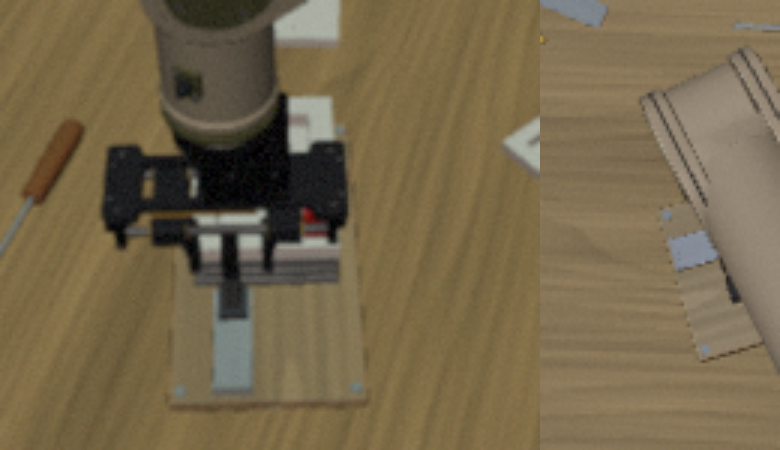

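Request:
arm_command --deltas '[0,0,0,0,0,0,0,0,0,0,0,0,0,0,0,0,0,0,0,0,0,0,0,0,0,0,0,0,0,0]' --hand 0 --grip_force 25

```text
time: 5.32
ee_pos: [0.5648, 0.1036, 0.0906]
eef_rot: [-0.698, -0.114, 0.112, 0.698]
ft_force: [5.9, 2.3, -2.1]
width: 0.0139
```

Run:
```python
from tgt import *
print(M, 'dir',M.T@H@[0,.048,0], st['width'],st['ft_force'])
```

```text
[[ 0.9489  0.0026 -0.3156]
 [ 0.3156  0.0011  0.9489]
 [ 0.0028 -1.      0.0002]] dir [-0.0003  0.      0.048 ] 0.013865443550228005 [ 5.8917  2.2572 -2.0915]
```

Request:
arm_command --deltas '[0,0,0.007,0,0,0,0,0,0.014,0,0,0,0,0,0.021,0,0,0,0,0,0.028,0,0,0,0,0,0.035,0,0,0,0,0,0.041,0,0,0,0,0,0.045,0,0,0,0,0,0.047,0,0,0]'

```text
time: 6.32
ee_pos: [0.5518, 0.1428, 0.0907]
eef_rot: [0.7, 0.113, -0.11, -0.696]
ft_force: [11.2, -16.1, -3.0]
width: 0.0137
```

Request:
arm_command --deltas '[0,0,0,0,0,0,0,0,0,0,0,0]'

```text
time: 6.58
ee_pos: [0.5518, 0.1428, 0.0906]
eef_rot: [0.7, 0.113, -0.11, -0.696]
ft_force: [11.6, -14.0, -2.1]
width: 0.0136
```

Run:
```python
from tgt import *
print(st['ee_pos'],st['ft_force'], H.T@(st['ee_pos']-[x[0],x[1],0]))
d=snap('side','s4')
cv2.imwrite('pics/c4.png',cv2.resize(d['image'][140:290,160:340],None,fx=4,fy=4)[:,:,::-1])
```

```text
[0.5518 0.1428 0.0906] [ 11.6029 -14.0203  -2.1309] [0.0309 0.1535 0.0906]
```

View pics/c4.png

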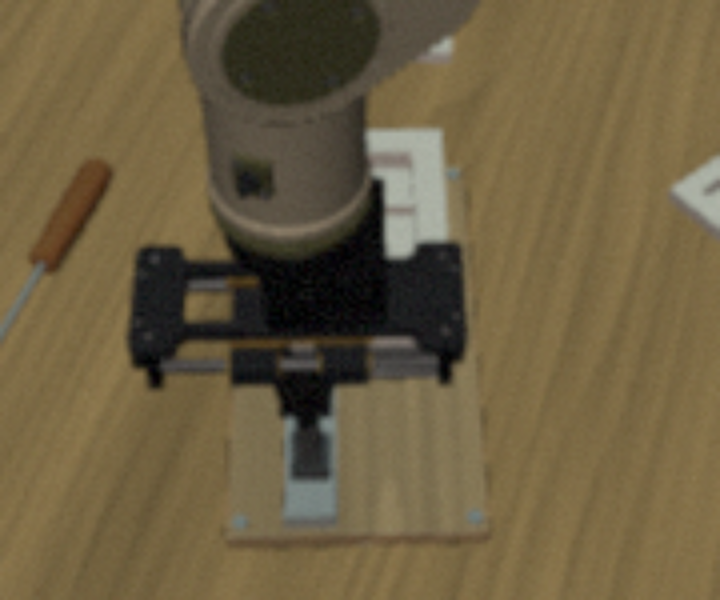

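Request:
arm_command --deltas '[0,0,-0.004,0,0,0,0,0,-0.005,0,0,0]'

```text
time: 6.88
ee_pos: [0.5519, 0.1425, 0.0907]
eef_rot: [-0.698, -0.114, 0.112, 0.698]
ft_force: [6.8, 1.5, -5.2]
width: 0.0138
```

Request:
arm_command --deltas '[0,0,0,0,0,0,0,0,0,0,0,0,0,0,0,0,0,0,0,0,0,0,0,0]' --hand 0.6

```text
time: 7.38
ee_pos: [0.5503, 0.1432, 0.0905]
eef_rot: [0.698, 0.113, -0.113, -0.698]
ft_force: [-0.7, 0.5, 0.1]
width: 0.046
```

Request:
arm_command --deltas '[0,-0.015,0,0,0,0,0,-0.045,0,0,0,0,0,-0.08,0,0,0,0,0,-0.105,0,0,0,0,0,-0.11,0,0,0,0]'

```text
time: 8.0
ee_pos: [0.5512, 0.1437, 0.203]
eef_rot: [0.698, 0.114, -0.112, -0.698]
ft_force: [0.0, 1.2, -0.6]
width: 0.0523
```

Run:
```python
from tgt import *
print(st['ee_pos'],st['joint_positions'],st['time'])
for j in(1,-1): print(go(hp([-.048,.0745,.2]),down(H@[0,j,0])))
```

```text
[0.5512 0.1437 0.203 ] [ 0.3403  0.3218 -0.8168  1.6083  0.2418  1.3129 -0.191 ] 8.0
(array([-78.2252,   2.8281, -80.4444]), array([  0.1852, -90.3142,   0.1275]))
(array([-78.2252,   2.8281, -80.4444]), array([-0.1273, 89.6856,  0.185 ]))
```

Request:
arm_command --deltas '[-0.008,0,-0.008,0,10,0,-0.016,0,-0.016,0,20,0,-0.026,0,-0.027,0,30,0,-0.035,0,-0.036,0,40,0,-0.044,0,-0.045,0,50,0,-0.052,0,-0.053,0,60,0,-0.061,0,-0.063,0,70,0,-0.07,0,-0.072,0,80,0]'

```text
time: 9.0
ee_pos: [0.5061, 0.0523, 0.2]
eef_rot: [0.607, -0.364, 0.364, -0.606]
ft_force: [-0.0, 1.8, 0.4]
width: 0.0524
```

Run:
```python
from tgt import *
print(st['ee_pos'],st['joint_positions'],st['time'])
for j in(1,-1): print(go(hp([-.048,.0745,.16]),down(H@[0,j,0])))
d=snap('side','s5')
e=snap('top','t5')
a=cv2.resize(d['image'][140:290,160:340],None,fx=3,fy=3)
b=cv2.resize(e['image'][110:260,170:290],None,fx=2,fy=3)
cv2.imwrite('pics/c5.png',np.hstack([a,b])[:,:,::-1])
```

```text
[0.5061 0.0523 0.2   ] [ 0.3817  0.1387 -0.6179  1.7669  0.084   1.2633 -1.3381] 9.0
(array([ 6.7711, 40.0008, -7.7637]), array([  -0.0215, -170.6483,   -0.0764]))
(array([ 6.7711, 40.0008, -7.7637]), array([ 0.0512,  9.3516, -0.0144]))
```

View pics/c5.png

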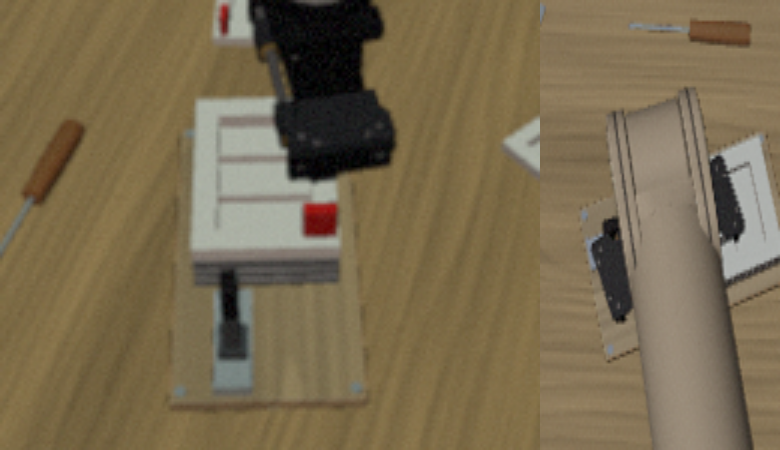

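Request:
arm_command --deltas '[0.003,0.015,-0.004,0,5,0,0.007,0.04,-0.008,0,9.3,0,0.007,0.065,-0.008,0,9.3,0,0.007,0.085,-0.008,0,9.3,0,0.007,0.1,-0.008,0,9.3,0,0.007,0.1,-0.008,0,9.3,0]'

```text
time: 9.85
ee_pos: [0.5024, 0.043, 0.0996]
eef_rot: [0.577, -0.41, 0.409, -0.576]
ft_force: [0.1, 0.0, 0.3]
width: 0.0521
```

Run:
```python
from tgt import *
print(st['ee_pos'],st['joint_positions'],st['time'])
for z in (.0845,): print(go(hp([-.048,.0745,z]),down(H@[0,-1,0])))
d=snap('side','s6')
cv2.imwrite('pics/c6.png',cv2.resize(d['image'][140:290,180:340],None,fx=4,fy=4)[:,:,::-1])
print(proj(d,st['ee_pos']))
```

```text
[0.5024 0.043  0.0996] [ 0.3607  0.2322 -0.5921  1.8942  0.147   1.0602 -1.5266] 9.85
(array([ 0.4201, 15.1032, -0.0539]), array([ 0.1023,  0.507 , -0.0491]))
[212.9236 266.7733]
```

View pics/c6.png

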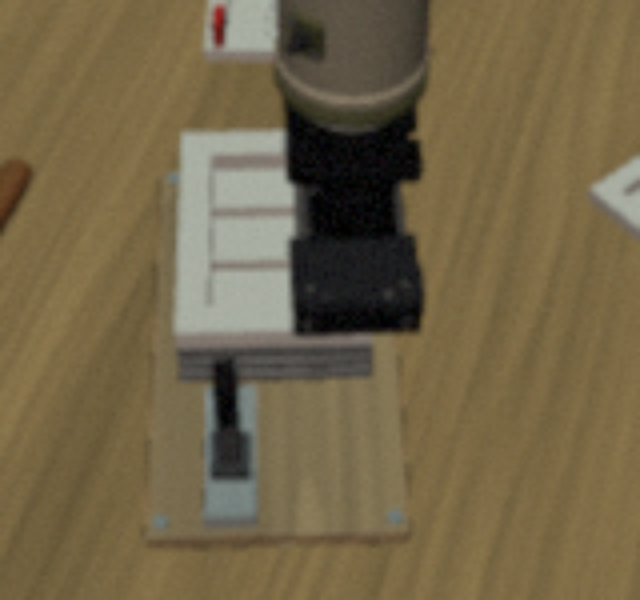

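Request:
arm_command --deltas '[0,0.008,0,0,0,0,0,0.015,0,0,0,0,0,0.015,0,0,0,0]'

```text
time: 10.28
ee_pos: [0.5027, 0.0427, 0.0851]
eef_rot: [0.576, -0.41, 0.41, -0.576]
ft_force: [0.2, 0.4, 0.7]
width: 0.0519
```

Request:
arm_command --deltas '[0,0,0,0,0,0,0,0,0,0,0,0,0,0,0,0,0,0,0,0,0,0,0,0,0,0,0,0,0,0]' --hand 0 --grip_force 20

```text
time: 10.9
ee_pos: [0.503, 0.0427, 0.0856]
eef_rot: [0.576, -0.41, 0.41, -0.576]
ft_force: [0.2, -0.1, 0.6]
width: 0.0119
```

Request:
arm_command --deltas '[0,0,0,0,0,0,0,0,0,0,0,0]' --grip_force 60

```text
time: 11.15
ee_pos: [0.503, 0.0427, 0.0856]
eef_rot: [0.576, -0.41, 0.41, -0.576]
ft_force: [0.5, -0.2, 1.4]
width: 0.0117
```

Run:
```python
from tgt import *
print(st['ee_pos'],st['joint_positions'],st['time'],st['width'],st['ft_force'],st['torque'])
print(M, H.T@M)
# peel poses: rotate about far corner seat, axis perpendicular to the diagonal
fc=hp([.065,-.09,.079]);tc=hp([-.065,.09,.079])
u=(tc-fc)/np.linalg.norm(tc-fc); ax=np.cross(u,[0,0,1.]) # + lifts u end
for lift in(2,4,6,8,12,16,20,25,30):
    a=np.arcsin(lift/222.); Rw=R.from_rotvec(ax*a)
    p=fc+Rw.apply(pc-fc); print(lift,go(p,Rw.as_matrix()@M))
```

```text
[0.503  0.0427 0.0856] [ 0.3554  0.2505 -0.5883  1.9073  0.1612  1.0304 -1.5397] 11.15 0.01170274066002657 [ 0.5022 -0.1504  1.351 ] [ 0.0185  0.0136 -0.2904]
[[ 0.3268 -0.      0.9451]
 [-0.9451 -0.      0.3268]
 [ 0.     -1.     -0.    ]] [[ 0.0062 -0.      1.    ]
 [-1.     -0.      0.0062]
 [ 0.     -1.     -0.    ]]
2 (array([ 0.0548, -1.7932,  0.039 ]), array([-0.2996, -0.    ,  0.4203]))
4 (array([ 0.1227, -3.5858,  0.0874]), array([-0.5993, -0.    ,  0.8407]))
6 (array([ 0.2039, -5.3779,  0.1451]), array([-0.8989, -0.    ,  1.2611]))
8 (array([ 0.2981, -7.1695,  0.2122]), array([-1.1987, -0.0001,  1.6817]))
12 (array([  0.5263, -10.751 ,   0.3747]), array([-1.7986, -0.0001,  2.5232]))
16 (array([  0.8073, -14.3304,   0.5749]), array([-2.399 , -0.0001,  3.3655]))
20 (array([  1.1413, -17.9077,   0.8128]), array([-3.0002, -0.0002,  4.2089]))
25 (array([  1.6338, -22.3762,   1.1637]), array([-3.7531, -0.0002,  5.2652]))
30 (array([  2.2101, -26.8414,   1.5744]), array([-4.508 , -0.0002,  6.3242]))
```

Request:
arm_command --deltas '[0,-0.0027,0,-0.45,0,0.63,0,-0.0054,0,-0.9,0,1.26,0,-0.008,0,-1.35,0,1.9,0.0005,-0.0108,0.0004,-1.8,0,2.5,0.0008,-0.0143,0.0006,-2.4,0,3.4,0.0011,-0.018,0.0008,-3,0,4.2,0.0016,-0.0224,0.0012,-3.75,0,5.3,0.0016,-0.0224,0.0012,-3.75,0,5.3]'

```text
time: 12.15
ee_pos: [0.5057, 0.0399, 0.1083]
eef_rot: [-0.575, 0.45, -0.37, 0.575]
ft_force: [1.9, -6.1, -5.1]
width: 0.0116
```

Run:
```python
from tgt import *
print(st['ee_pos'],st['joint_positions'],st['time'],st['width'],st['ft_force'],st['torque'])
d=snap('side','s7')
cv2.imwrite('pics/c7.png',cv2.resize(d['image'][140:290,180:340],None,fx=4,fy=4)[:,:,::-1])
```

```text
[0.5057 0.0399 0.1083] [ 0.3922  0.2967 -0.5842  1.806   0.0884  1.1663 -1.4558] 12.15 0.011643249247646151 [ 1.8562 -6.1251 -5.1205] [-1.3549 -0.5694 -0.1284]
```

View pics/c7.png

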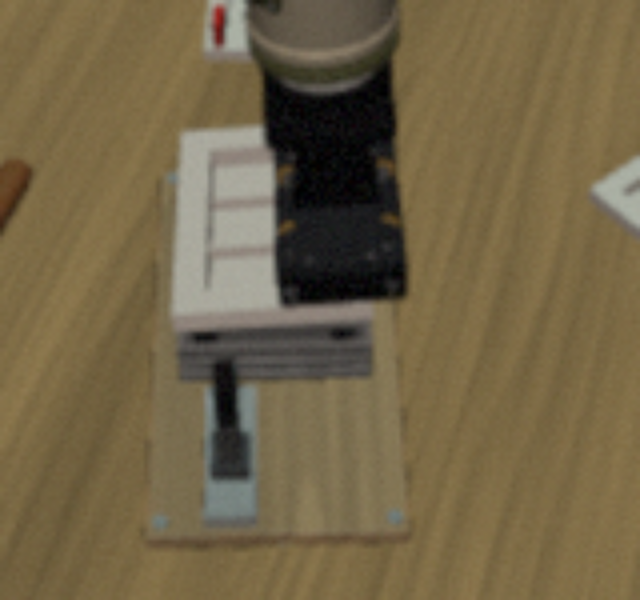

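Run:
```python
from tgt import *
d=r.camera('side')
im=d['image'].copy()
# tray pose from tool motion: nested pose at grasp -> rigid
M0=np.array([[.3268,0,.9451],[-.9451,0,.3268],[0,-1,0]]);p0=np.array([.503,.0427,.0856])
for k in([.065,-.09],[-.065,-.09],[.065,.09],[-.065,.09]):
    a=hp([*k,.079]); b=pc+M@M0.T@(a-p0); print(k,b.round(4),(proj(d,b)+.5-[140,180])*4, 'nested',(proj(d,a)+.5-[140,180])*4)
```

```text
[0.065, -0.09] [ 0.663  -0.0786  0.0793] [132.9074 182.3036] nested [135.0745 182.4611]
[-0.065, -0.09] [ 0.5402 -0.1205  0.0878] [120.1332 361.6342] nested [130.6557 362.1089]
[0.065, 0.09] [0.6062 0.0914 0.0957] [317.2207 173.4464] nested [335.837  176.5465]
[-0.065, 0.09] [0.4834 0.0496 0.1042] [303.7691 374.729 ] nested [330.6829 375.8421]
```

Request:
arm_command --deltas '[0.0003,-0.0025,0.0002,-0.4,0,0.5,0.0005,-0.0045,0.0004,-0.75,0,1.05,0.0005,-0.0045,0.0004,-0.75,0,1.05]'

```text
time: 12.62
ee_pos: [0.5064, 0.0394, 0.1125]
eef_rot: [-0.574, 0.457, -0.362, 0.574]
ft_force: [2.3, -5.3, -5.4]
width: 0.0117
```

Run:
```python
from tgt import *
d=snap('side','s8')
cv2.imwrite('pics/c8.png',cv2.resize(d['image'][165:245,200:320],None,fx=6,fy=6,interpolation=2)[:,:,::-1])
M0=np.array([[.3268,0,.9451],[-.9451,0,.3268],[0,-1,0]]);p0=np.array([.503,.0427,.0856])
for k in([.065,-.09],[-.065,-.09],[.065,.09],[-.065,.09]):
    a=hp([*k,.079]); b=pc+M@M0.T@(a-p0); print(k,b.round(4),((proj(d,b)+.5-[165,200])*6)[::-1], 'nested',((proj(d,a)+.5-[165,200])*6)[::-1])
print(st['ft_force'],st['torque'])
```

```text
[0.065, -0.09] [ 0.6633 -0.0789  0.0792] [153.0614  48.9581] nested [153.6917  52.6118]
[-0.065, -0.09] [ 0.5407 -0.1209  0.0894] [421.7801  27.0531] nested [423.1634  45.9835]
[0.065, 0.09] [0.6068 0.0909 0.0988] [138.6656 320.1193] nested [144.8198 353.7555]
[-0.065, 0.09] [0.4842 0.0489 0.1091] [440.9443 297.0979] nested [443.7632 346.0244]
[ 2.3175 -5.3084 -5.3699] [-1.3174 -0.5163 -0.0918]
```

View pics/c8.png

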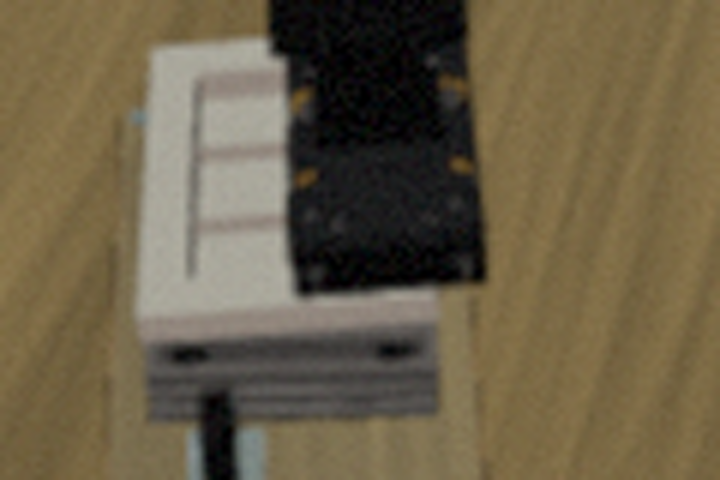

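Run:
```python
from tgt import *
print(M.T@[0,0,.1])
M0=np.array([[.3268,0,.9451],[-.9451,0,.3268],[0,-1,0]])
print(go(pc+[0,0,.0],M0))
```

```text
[-0.0109 -0.0991 -0.0078]
(array([0., 0., 0.]), array([ 4.4818, -0.0792, -6.294 ]))
```

Request:
arm_command --deltas '[-0.0003,-0.003,-0.0002,0,0,0,-0.0007,-0.006,-0.0005,0,0,0,-0.001,-0.009,-0.0007,0,0,0,-0.0013,-0.012,-0.0009,0,0,0,-0.0016,-0.015,-0.0012,0,0,0,-0.002,-0.018,-0.0014,0,0,0,-0.0025,-0.023,-0.0018,0,0,0,-0.003,-0.028,-0.0022,0,0,0]'

```text
time: 13.68
ee_pos: [0.5057, 0.0409, 0.141]
eef_rot: [-0.575, 0.457, -0.361, 0.575]
ft_force: [0.1, -0.9, -0.6]
width: 0.0118
```

Run:
```python
from tgt import *
d=snap('side','s9')
cv2.imwrite('pics/c9.png',cv2.resize(d['image'][140:260,180:330],None,fx=5,fy=5,interpolation=2)[:,:,::-1])
print(st['ft_force'],st['torque'],st['width'],st['joint_positions'])
```

```text
[ 0.1434 -0.9322 -0.6064] [-0.11   -0.1522 -0.0015] 0.011764664848547534 [ 0.4038  0.2763 -0.5895  1.7572  0.0583  1.249  -1.4337]
```

View pics/c9.png

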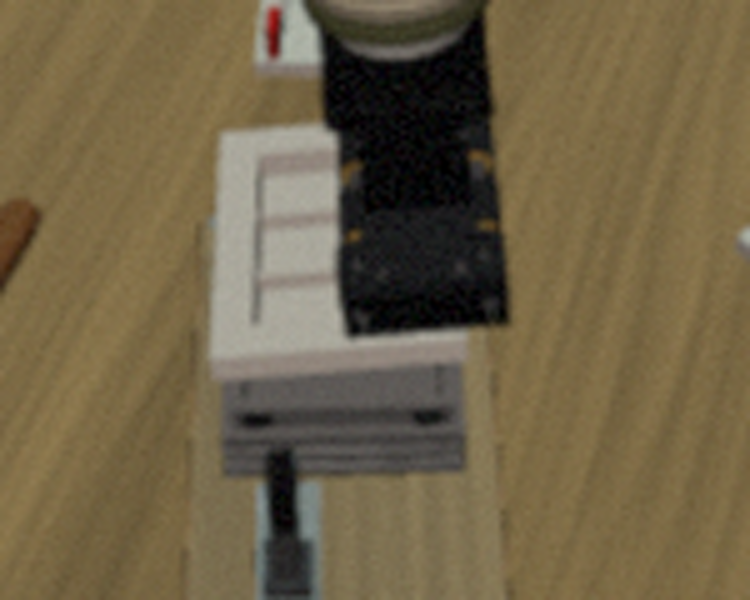

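Request:
arm_command --deltas '[-0.001,-0.01,-0.0008,0,0,0,-0.002,-0.02,-0.0015,0.7,0,-1,-0.0033,-0.03,-0.0024,1.5,0,-2.1,-0.0044,-0.04,-0.0031,2.2,0,-3.2,-0.0055,-0.05,-0.0039,3,0,-4.2,-0.0066,-0.06,-0.0047,3.7,0,-5.2,-0.0073,-0.066,-0.0052,4.5,0,-6.3,-0.0073,-0.066,-0.0052,4.5,0,-6.3]'

```text
time: 14.72
ee_pos: [0.5057, 0.0411, 0.2077]
eef_rot: [-0.576, 0.41, -0.41, 0.576]
ft_force: [0.0, 0.4, -0.6]
width: 0.0112
```

Request:
arm_command --deltas '[0,0,0,0,0,0,0,0,0,0,0,0,0,0,0,0,0,0,0,0,0,0,0,0]'

```text
time: 15.22
ee_pos: [0.5057, 0.0408, 0.207]
eef_rot: [-0.576, 0.411, -0.41, 0.576]
ft_force: [-0.2, -0.1, 0.0]
width: 0.0115
```

Run:
```python
from tgt import *
d=snap('side','s10');e=snap('top','t10')
a=cv2.resize(d['image'][110:290,170:340],None,fx=2.5,fy=2.5);b=cv2.resize(e['image'][110:290,180:310],None,fx=2.5,fy=2.5)
cv2.imwrite('pics/c10.png',np.hstack([a,b])[:,:,::-1])
M0=np.array([[.3268,0,.9451],[-.9451,0,.3268],[0,-1,0]]);p0=np.array([.503,.0427,.0856])
for k in([.065,-.09],[-.065,-.09],[.065,.09],[-.065,.09]):
    q=pc+M@M0.T@(hp([*k,.079])-p0); print(k,q.round(4),((proj(d,q)+.5-[110,170])*2.5)[::-1],((proj(e,q)+.5-[110,180])*2.5)[::-1])
c=r.boxes_of(d,'catch');print([(g['centre'],g['conf']) for g in c])
# catch visible foot/grip predicted at q=.045 (top, bottom) in side zoom
for z in(.124,.04): print(((proj(d,hp([.03,.155,z]))+.5-[110,170])*2.5)[::-1])
print(st['ft_force'],st['torque'],st['width'],st['time'],st['ee_pos'])
```

```text
[0.065, -0.09] [ 0.6649 -0.0788  0.2002] [129.9574  79.4749] [257.4538  83.877 ]
[-0.065, -0.09] [ 0.5418 -0.1206  0.2003] [251.6184  76.5388] [292.1697 190.0143]
[0.065, 0.09] [0.6071 0.0917 0.2004] [124.8539 206.995 ] [106.9432 127.9778]
[-0.065, 0.09] [0.484  0.0499 0.2004] [261.0851 203.5334] [139.5971 235.7371]
[([248.0, 234.4], 0.71)]
[166.7934 310.4771]
[170.3372 357.3416]
[-0.2058 -0.0572  0.    ] [ 0.0587 -0.0334 -0.0021] 0.011455373060622219 15.225 [0.5057 0.0408 0.207 ]
```

View pics/c10.png

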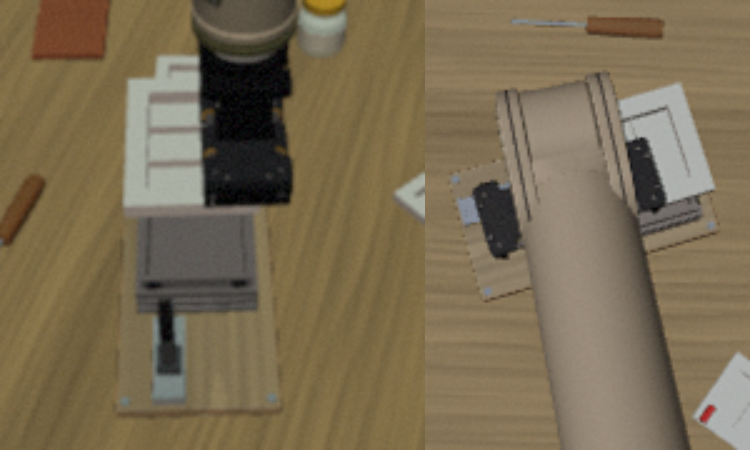

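```bash
python3 -c "
from bench import r
s=r.read_state();print(abs(s['joint_vel']).max());print(r.close_job())"
```

```text
0.001939552755973142
the job is handed in; nothing more can be done
None
```

The job is handed in, at about 15 s of the 45 s allowed; it gave no verdict. I gripped the catch and slid it back until it pressed against its stop. Then I gripped the tray's red grip and peeled it about the far corner, and after that lifted the tray clear and levelled it.

- **Catch:** it moved about 41 mm from where it started. In the last side picture it stands where a fully back catch should.
- **Peel:** I worked the corner heights out from the tool pose and checked them against the side picture. The grip's corner rose to about 108 mm, a lift of about 30 mm. That is slightly over the 25 mm asked, because I added about 5 mm to be sure of the judged height. The far corner was still at its seat, at about 79 mm.
- **Finish:** the tray is level, with all four rim corners at about 0.200 m by the same calculation and matching both pictures. The fingers are holding the grip at 11.5 mm opening with the 60 N setting. Force on the wrist was near zero and joint speeds were below 0.002 rad/s.
- **Other things:** the jar and the screwdriver look unmoved in the last pictures. The last zoomed pictures did not include the tape roll, so I did not check it at the end, but no move went near it.

The two cameras disagreed by only about 1 to 2 mm (0.25° in heading) on the stack's pose. The top picture put the red grip about 3 mm further along y than the combined fit did. Both grasps closed cleanly anyway, and no check failed.

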